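Fit the spindle of the label unwinder

TASK

Fit the steel spindle into the label unwinder so that it runs through the roll of seals: lift it off its rest by the shaft, push it about halfway into the guide hole and let go, then take it by its black knob and push it home, until it meets the stop inside and the red-headed spring catch has dropped into its groove. Be gentle: never ram or jam the spindle. Keep the roll in its cradle, leave the other things where they are, and let go of the spindle at the end.

Things in the scene. Friction and masses are not known exactly. Their poses are not given: they have to be found in the camera images.
- unwinder: Label unwinder, fixed to the table: grey base 240 x 96 x 12 mm (20 mm of it in front of the mouth) with an aluminium guide block (50 x 50 mm, 80 mm long), a cradle with the roll of seals and a bearing block in a row along +x. One level bore runs along +x through all. Origin on the table under the bore's mouth, z up. Tops: blocks 100 mm, roll 108 mm, red catch head 122 mm above the table.
- bore_mouth (a point): Centre of the bore's mouth, on the guide block's front face, 75 mm above the table; +x points into the bore, z up. The bore is 16.4 mm wide, with a 3 mm chamfer.
- roll_seat (a point): Point on the bore axis 102 mm past the mouth, where the middle of the roll belongs (gap of 44 mm between the blocks); axes as for bore_mouth.
- catch (a joint): Height (m) of the spring catch, a pawl with a red head on the bearing block: 0 = down, 0.0015 to 0.004 = lifted. Spring 3 to 5 N. It sits 24 mm before the hidden stop: the nose lifts it about 17 mm before home with a push of a few N, then the spindle drags under it with about 2 to 8 N until, in the last 3 mm before the stop, it drops into the groove.
- stop_pin (a joint): How far (m) the small sprung brass pin on the face of the hidden stop is pressed in by the nose: 0 = out (8 mm proud of the stop), 0.008 = flush with the stop. Its spring gives only 1 to 2 N. Says nothing of where the stop is set.
- spindle: Loose steel spindle, 120 to 195 g: round shaft 14 mm thick, 206 mm long, 13 mm tapered nose, groove 10 mm wide, 19 to 29 mm behind the tip; at the rear a black round knob 24 mm in diameter, 40 mm long. Origin on the axis at the knob's front face; +x along the shaft to the nose (y and z turn as it rolls). Balances about 82 mm ahead of the origin. Starts level on its rest, axis 55 mm above the table.
- bearing_mouth (a point): Centre of the bore where it enters the bearing block (50 x 50 mm, 88 mm long), 124 mm past the bore's mouth, 16.4 mm wide with a 4 mm chamfer; axes as for bore_mouth. A stop inside the bearing ends the bore; its setting differs each time and is neither seen nor measured: the spindle's nose meets it somewhere from 162 to 198 mm past the bore's mouth.
- shaft_mid (a point): Point on the spindle's axis 85 mm ahead of the knob's front face (midway between the two saddles of the rest at the start): the place to grip it for lifting; axes as the spindle's.
- knob_mid (a point): Middle of the black knob, on the axis 20 mm behind its front face; axes as the spindle's.
- nose (a point): Tip of the spindle's nose, on the axis 206 mm ahead of the knob's front face; axes as the spindle's.
- rest: Grey rest fixed to the table: base plate 170 x 70 x 10 mm and two V saddles, each 12 mm thick, 120 mm apart along its x axis (60 mm to either side of its middle), tops 64 mm above the table. Origin on the table under the middle; the spindle lies along its +x, nose towards +x.
- roll_mid (a point): Middle of the roll of round red-and-white seals (66 mm diameter, 36 mm wide, core hole about 34 mm), loose in the unwinder's cradle with its hole round the bore axis.
- marker_red: Red marker pen lying on the table, a bystander, 132 mm long, origin at the centre of its underside.
- calc: Black desk calculator, a bystander, 146 x 98 x 19 mm, origin at the centre of its underside.
- tape: Brown roll of packing tape lying flat, a bystander, 93 mm diameter, 48 mm high, origin at the centre of its underside.
Things that resemble listed ones, but are neither listed nor needed, are in the scene too. What is shaped like the part that bears roll_mid but green or yellow is not meant.

How it is judged:
On the way, in this order (a step that is already met when the one before it is completed fails the run):
1. the spindle stands 50 to 120 mm deep in the guide hole and has been let go (x of nose in the frame of bore_mouth between 0.05 and 0.12 m and y of nose in the frame of bore_mouth between -0.008 and 0.008 m and z of nose in the frame of bore_mouth between -0.008 and 0.008 m and angle between the x axis of nose and the x axis of bore_mouth, either way round below 0.06 rad and contact force between the fingers and spindle below 0.1 N), for 0.2 s.
2. the spindle, still 50 to 150 mm deep in the hole, is held by its knob (x of nose in the frame of bore_mouth between 0.05 and 0.15 m and angle between the x axis of nose and the x axis of bore_mouth, either way round below 0.06 rad and contact force between the fingers and spindle above 2 N and distance between the grasp point and knob_mid below 0.04 m), for 0.1 s.
At the end, for the whole second after the job is handed in: Spindle in the bore through the roll, nose over 150 mm deep, within 8 mm of the axis, in line within 0.06 rad; pin of the stop pressed in (over 4 mm) and catch down in the groove (below 1 mm), both so only in the last 3 mm before the stop; spindle at rest and let go; roll within 15 mm of its seat (x of nose in the frame of bore_mouth above 0.15 m and y of nose in the frame of bore_mouth between -0.008 and 0.008 m and z of nose in the frame of bore_mouth between -0.008 and 0.008 m and angle between the x axis of nose and the x axis of bore_mouth, either way round below 0.06 rad and value of joint catch below 0.001 m and value of joint stop_pin above 0.004 m and contact force between the fingers and spindle below 0.1 N and linear speed of spindle below 0.01 m/s and distance between roll_mid and roll_seat below 0.015 m); the robot touches nothing.
It fails at once if the spindle is rammed or jammed: it presses on the unwinder with more than 36 N (contact force between spindle and unwinder above 36 N).
It fails at once if the roll of seals leaves its cradle (not (distance between roll_mid and roll_seat below 0.03 m)).
It fails at once if a bystander (marker, calculator, tape roll) is moved by more than 20 mm (distance of any of marker_red, calc, tape from where it was at the start of the episode above 0.02 m).
It also fails if it takes over 72 s, if anything falls off the work surface, if the arm or the gripper's body presses on something with over 40 N, if the wrist force passes 120 N, or if a joint passes its speed limit or range.

ROBOT

A 6-joint arm with a two-finger parallel gripper is mounted at the origin on a cart in front of the work surface, level with it; the furniture and walls round the work are solid. World frame = base frame: x ahead of the robot, y to its left, z up, the work surface at z = 0. Lengths are in m, angles in rad, forces in N, time in s.
With the tool pointing down it reaches from about 0.35 to 0.975 m from the base axis. Payload 4.9 kg.
Tool frame: the origin (TCP) lies at the very end of the fingers, on their centre line; the grasp point (between the pads) lies 19 mm behind it; z points along the fingers, y is the line along which they close (so a half turn about z gives the same grasp; the last joint's range is limited). The gripper opens to 85 mm and grips with 20 to 120 N. Pads are 22 mm wide; open, the fingers measure 114 mm over their backs; the gripper's body (76 mm by 85 mm) begins 54 mm behind the grasp point. The pads swing forward as they close: fully open they stand 13 mm farther back than shut.
Start: joints at [-1.246, 0.053, 1.613, -0, 1.476, -0.119], TCP at [0.268, -0.564, 0.231] pointing down, gripper open.
Joint ranges: [-3.01, 3.01], [-1.01, 2.22], [0.06, 2.58], [-1.02, 4.17], [0.09, 2.62], [-3.14, 3.14]. Speed limits (rad/s): [2.57, 2.57, 3.14, 3.14, 3.14, 3.14].

INTERFACE

Orientations are given as a rotation vector (axis times angle).
In Python, from station import get_obs, get_image, finish_job gives the robot as it stands. The module is installed in compiled form; this text tells all that it offers.
- The arm moves only by the tool carry_out, never from a script. Its argument "rows" is a list of rows, each a list of 7 numbers: the turn, a rotation vector about the tool's x, y, z as a fraction of full scale, then the shift along the tool's x, y, z as a fraction of full scale, then the closure, from -1 (fully open) to 1 (shut). A call has 1 to 5 rows; each row is the pose to reach, as a shift and turn from the pose commanded when the call began, along the tool's axes at that moment, turning the shorter way round; what a row does not reach only later rows make up. Full scale, the value 1, is 300 mm for a shift and pi rad for a turn. A row lasts 1/10 s, in which the tool goes at most 50 mm and 8.59 degrees, less where a joint would pass 70% of its speed; a pose out of reach is approached as far as the arm can. A call with a number of a shift or a turn outside -1 to 1 is refused whole. A call with a gripper value outside its range is refused whole. The fingers move at their own pace and stop on an object; "force" is the grip in N (left out, the last holds). Time passes only in rows, so rows that repeat a pose let the fingers close. It gives the time, the measured TCP pose, the force, the opening and the grip force at its end, in the units of the state.
- get_obs(): the state, without advancing time (a new reading comes with each control period).
- get_image(name): name is "scene" or "top" or "wrist"; returns a dict with "img" (420x560x3 uint8, blue, green, red), "mtx" (3x3 intrinsics, pixels), "R" (3x3) and "t" (3): a world point X has camera coordinates R X + t. Camera axes: x right, y down, z forward; pixel columns grow to the right and rows downward; lengths in m; the calibration is good to about 2 mm. A picture is of the moment at which its call begins. There is no depth.
- finish_job(): hands the job in; it is judged then, once.
The state is a dict: "t": time; "q": joint angles; "dq": joint speeds; "effort": joint torques, N m; "tool_pos": TCP position; "tool_rot": TCP orientation; "contact_force": force on the tool from outside, world axes, zero at the start; "wrist_torque": the same for the moment, N m; "opening": finger opening in m; "grip_force": force on a finger pad.
Only numpy, scipy, OpenCV 4.12 (cv2) and the standard library are available. Lean on these libraries where they do the work, as an engineer would, in place of code of your own. Each camera call takes 0.05 s, during which the arm holds its last target. There are 200 camera calls.

## Working session

There is one attempt and no reset: what is moved stays moved. The work goes in short steps, Python scripts to look and compute and a tool call to move; the robot and the scene stay as the last step left them, time stands still between calls to the robot, and variables do not carry over. Pictures are saved under pics/ and viewed, at most 10 in all, crops included, and the job is handed in when it is done.

Besides the shell and the picture viewer there is one more tool, called after "Emit:" by a JSON object that holds its "method" and its "body". carry_out: Moves the arm, as the interface text tells. Shift numbers are shares of 300 mm and turn numbers shares of pi rad, none past 1 either way. Its arguments: {"type":"object","properties":{"rows":{"type":"array"},"force":{"type":"number"}},"required":["rows"]}

```bash
mkdir -p pics; cat > h.py <<'E'
import numpy as np, cv2
from scipy.spatial.transform import Rotation as Ro
from station import get_obs, get_image, finish_job
def ray(c,u,v):
    d=c['R'].T@np.linalg.inv(c['mtx'])@np.array([u,v,1.]); o=-c['R'].T@np.asarray(c['t']).ravel(); return o,d/np.linalg.norm(d)
def onz(c,u,v,z):
    o,d=ray(c,u,v); return o+d*(z-o[2])/d[2]
def proj(c,X):
    p=c['mtx']@(c['R']@np.asarray(X)+np.asarray(c['t']).ravel()); return p[:2]/p[2]
E
python3 - <<'E'
from h import *
import pickle
o=get_obs(); print(o)
for n in ('scene','top','wrist'):
    c=get_image(n); cv2.imwrite(f'pics/{n}0.png',c['img']); pickle.dump(c,open(n+'0.pkl','wb')); print(n,ray(c,280,210))
a=[cv2.imread(f'pics/{n}0.png') for n in('scene','top')]
E
```

```text
{'t': 0.0, 'q': array([-1.24599149e+00,  5.33173426e-02,  1.61428760e+00,  1.15062733e-05,
        1.47595836e+00, -1.18989160e-01]), 'dq': array([ 0.00070668, -0.00020217,  0.0012174 , -0.00010554,  0.00046413,
        0.00071553]), 'effort': array([ 1.49879397e-03, -3.93676400e+01, -3.70176458e+01, -5.89862043e-05,
        7.04114093e-03,  5.03794851e-06]), 'tool_pos': array([ 0.26816962, -0.56387088,  0.23009132]), 'tool_rot': array([-3.06265323e+00, -6.90969941e-01,  2.99905929e-04]), 'contact_force': array([ 0.3695488 ,  0.79319934, -0.01270899]), 'wrist_torque': array([ 0.03617232, -0.0078714 ,  0.01377174]), 'grip_force': 0.0, 'opening': 0.08506674102273094}
scene (array([-0.06074395, -1.39175403,  1.00456543]), array([ 0.36392775,  0.76371033, -0.53320083]))
top (array([ 0.33663581, -0.08674889,  1.21315534]), array([ 0.20987305, -0.00336003, -0.97772287]))
wrist (array([ 0.34501046, -0.52782134,  0.37212945]), array([-0.30779642, -0.13708871, -0.94152432]))
```

View pics/top0.png

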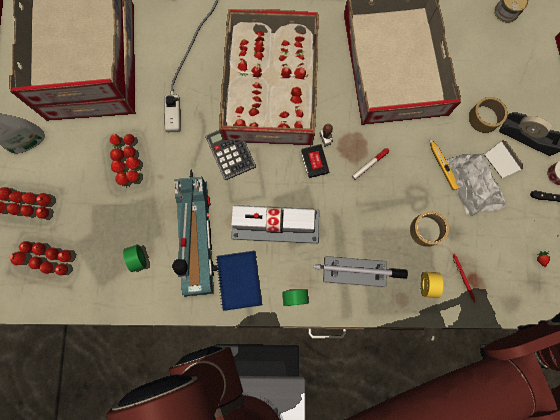

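View pics/scene0.png

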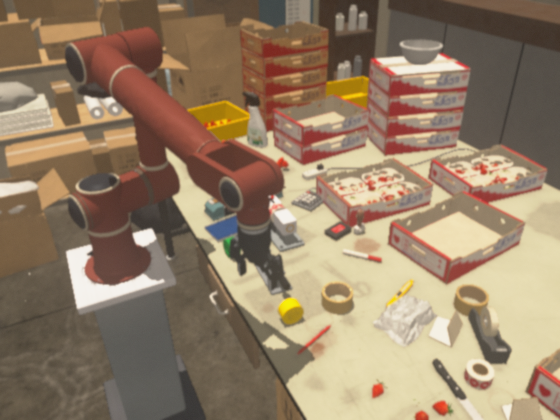

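The top view shows the unwinder at about (275,222): mouth on the right, bearing with red catch on the left. The spindle lies on its rest with the nose at (315,266) and the black knob at (400,273). 

Candidates that could be confused:
- Roll: the red/white one in the cradle at (274,218). Green rolls at (135,258) and (295,297) and the yellow one at (432,284) are not meant.
- Spindle: the steel one at (360,270). The stapler-like lever at (182,230) is not it.

Next is a close crop to check this.

```bash
python3 - <<'E'
from h import *
import pickle
c=pickle.load(open('top0.pkl','rb'))
cr=c['img'][195:300,220:420]; cv2.imwrite('pics/crop0.png',cv2.resize(cr,None,fx=4,fy=4,interpolation=cv2.INTER_CUBIC))
for u,v,z in [(315,266,.055),(407,273,.055),(391,272,.055),(232,206,.1),(319,209,.1),(319,242,0.012),(232,238,.012)]: print(u,v,onz(c,u,v,z).round(4))
E
```

```text
315 266 [ 0.4361 -0.1834  0.055 ]
407 273 [ 0.4199 -0.4233  0.055 ]
391 272 [ 0.4221 -0.3817  0.055 ]
232 206 [0.5851 0.0338 0.1   ]
319 209 [ 0.5791 -0.1914  0.1   ]
319 242 [ 0.5055 -0.1986  0.012 ]
232 238 [0.5146 0.0406 0.012 ]
```

View pics/crop0.png

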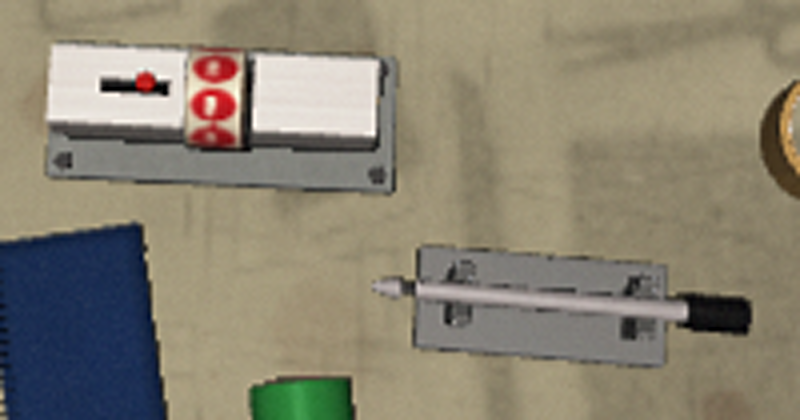

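View pics/wrist0.png

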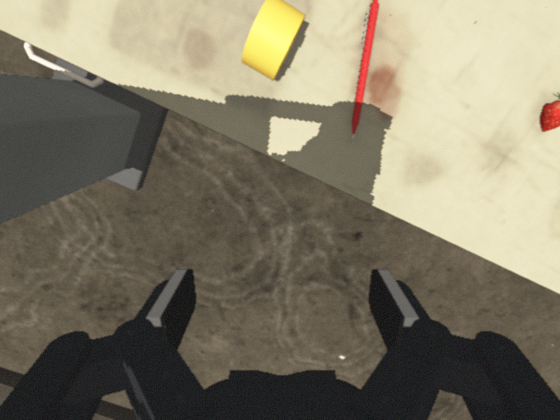

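The close crop confirms the choice. The nose is at (313.3,266.8) and the knob end at (407.5,273.5) in full-image pixels, giving a length of 246 mm as specified. The mouth face's top edge is at about (314.5,219.4). I'll move the wrist camera over them.

Emit:
{"method": "carry_out", "body": {"rows": [[0,0,-0.17,0.43,-0.285,0.05,-1],[0,0,-0.17,0.43,-0.285,0.05,-1],[0,0,-0.17,0.43,-0.285,0.05,-1],[0,0,-0.17,0.43,-0.285,0.05,-1],[0,0,-0.17,0.43,-0.285,0.05,-1]], "force": 20}}

```text
t: 0.65
tool_pos: [0.3488, -0.4302, 0.2158]
tool_rot: [-2.771, -1.479, 0.0]
contact_force: [0.7, -1.1, -0.2]
opening: 0.0855
grip_force: 0.0
```

```bash
cat >> h.py <<'E'
def to(P,ang):
    "tool pointing down, tool x at world angle ang (deg), TCP at P: row numbers"
    o=get_obs(); R=Ro.from_rotvec(o['tool_rot']).as_matrix(); a=np.radians(ang)
    x=np.array([np.cos(a),np.sin(a),0]); z=np.array([0,0,-1.]); T=np.c_[x,np.cross(z,x),z]
    rv=Ro.from_matrix(R.T@T).as_rotvec()/np.pi; s=R.T@(np.array(P)-o['tool_pos'])/.3
    print('t',round(o['t'],2),'row',np.r_[rv,s].round(4),'F',o['contact_force'].round(1),'tcp',o['tool_pos'].round(4),'open',round(o['opening'],4))
E
python3 - <<'E'
from h import *
to([.427,-.30,.2],86.5)
E
```

```text
t 0.65 row [-2.000e-04 -1.000e-04 -1.685e-01  5.057e-01 -2.520e-02  5.280e-02] F [ 0.7 -1.1 -0.2] tcp [ 0.3488 -0.4302  0.2158] open 0.0855
```

Emit:
{"method": "carry_out", "body": {"rows": [[0,0,-0.169,0.506,-0.025,0.053,-1],[0,0,-0.169,0.506,-0.025,0.053,-1],[0,0,-0.169,0.506,-0.025,0.053,-1],[0,0,-0.169,0.506,-0.025,0.053,-1],[0,0,-0.169,0.506,-0.025,0.053,-1]]}}

```text
t: 1.15
tool_pos: [0.4271, -0.3014, 0.2003]
tool_rot: [-2.29, -2.151, 0.001]
contact_force: [0.2, 0.3, -0.4]
opening: 0.0854
grip_force: 0.0
```

```bash
python3 - <<'E'
from h import *
import pickle
c=get_image('wrist'); cv2.imwrite('pics/w1.png',c['img']); pickle.dump(c,open('w1.pkl','wb'))
to([.427,-.30,.2],86.5); print(ray(c,280,210))
for X in ([.427,-.30,.055],[.434,-.179,.055],[.555,-.195,.1]): print(proj(c,X))
E
```

```text
t 1.2 row [-0.0001  0.0002 -0.0013  0.0077  0.0005  0.0015] F [ 0.3 -1.1  0.1] tcp [ 0.4267 -0.3023  0.2005] open 0.0854
(array([ 0.43241177, -0.2167131 ,  0.34214508]), array([-0.0277773 , -0.33515047, -0.94175505]))
[281.91888306 191.53674465]
[281.48894704  53.16237525]
[452.16624667  57.34649004]
```

View pics/w1.png

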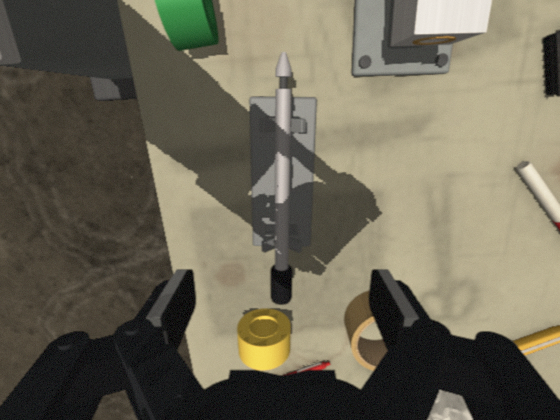

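The wrist view shows the spindle axis from the nose (283,53) to the knob end (281,303). The guide block is top right, with the base plate's front corners at (355,76) and (449,74). I'll move over the unwinder for a closer measurement.

Emit:
{"method": "carry_out", "body": {"rows": [[0,0,0,0.33,0.36,-0.1,-1],[0,0,0,0.33,0.36,-0.1,-1],[0,0,0,0.33,0.36,-0.1,-1],[0,0,0,0.33,0.36,-0.1,-1],[0,0,0,0.33,0.36,-0.1,-1]]}}

```text
t: 1.7
tool_pos: [0.541, -0.2107, 0.2307]
tool_rot: [2.291, 2.149, -0.001]
contact_force: [0.1, -1.2, -1.1]
opening: 0.0856
grip_force: 0.0
```

```bash
python3 - <<'E'
from h import *
import pickle
c=get_image('wrist'); cv2.imwrite('pics/w2.png',c['img']); pickle.dump(c,open('w2.pkl','wb'))
d=pickle.load(open('w1.pkl','rb'))
# spindle axis from w1: sample bright/dark shaft columns -> edges
g=cv2.cvtColor(d['img'],cv2.COLOR_BGR2GRAY)
n=onz(d,283.2,53,.055);k=onz(d,281.5,303,.055-0.0)
print('nose',n.round(4),'knob',k.round(4),np.linalg.norm(n-k),np.degrees(np.arctan2(*(n-k)[[1,0]])))
t=pickle.load(open('top0.pkl','rb'))
n=onz(t,313.3,266.8,.055);k=onz(t,407.5,273.5,.055)
print('top',n.round(4),k.round(4),np.degrees(np.arctan2(*(n-k)[[1,0]])))
for v in (100,150,200,240): print(v,g[v,270:300])
E
```

```text
nose [ 0.4354 -0.179   0.055 ] knob [ 0.4187 -0.4283  0.055 ] 0.2499265414070735 86.1640290022963
top [ 0.4339 -0.179   0.055 ] [ 0.4186 -0.4245  0.055 ] 86.42276894284805
100 [156 159 158 158 154 137 126 147 160 179 191 199 206 207 201 189 179 163
 150 137 109  77  62  83 125 149 153 153 154 152]
150 [65 66 64 65 68 70 73 82 83 85 90 85 86 86 86 83 81 82 76 73 71 65 64 65
 66 65 66 67 68 65]
200 [ 65  66  65  65  76 113 144 162 180 196 199 197 191 178 158 122  86  74
  76  67  66  63  65  65  66  68  62  64  64  65]
240 [ 95 101  97  90  77  86  86  84  90  89  86  90  88  84  83  83  81  72
  64  60  61  59  54  63  57  58  57  55  53  58]
```

View pics/w2.png

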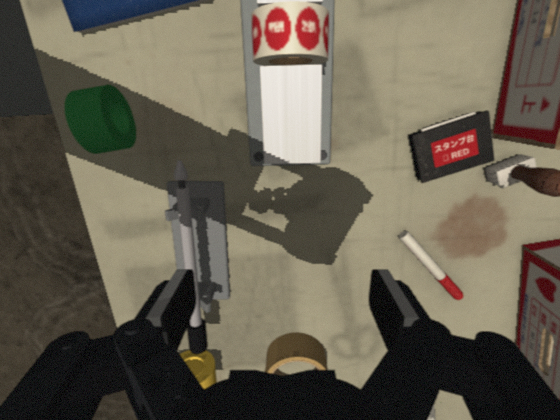

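The wrist view shows the guide block's white top: front edge (262..322,162), back edge at about row 66, with the roll just above it. I'll fit its edges.

```bash
python3 - <<'E'
from h import *
import pickle
c=pickle.load(open('w2.pkl','rb'));g=c['img'].min(2)
m=((g>205)*255).astype('uint8'); m[:60]=0;m[175:]=0;m[:,:240]=0;m[:,345:]=0
for v in range(75,160,20): 
    r=np.where(m[v])[0]; print(v,r.min(),r.max(),len(r))
print('front rows',[np.where(m[:,u])[0].max() for u in range(266,320,8)], 'back',[np.where(m[:,u])[0].min() for u in range(266,320,8)])
L=[];R=[]
for v in range(75,158,2):
    r=np.where(m[v])[0]; L.append(onz(c,r.min()-.5,v,.1)[:2]);R.append(onz(c,r.max()+.5,v,.1)[:2])
L=np.array(L);R=np.array(R);M=(L+R)/2
print('width',np.linalg.norm(L-R,axis=1).round(4)[::8])
vx,vy,x0,y0=cv2.fitLine(M.astype('f4'),2,0,.01,.01).ravel(); print('dir',np.degrees(np.arctan2(vy,vx))%180, x0,y0)
for l in(L,R):
    a,b,_,_=cv2.fitLine(l.astype('f4'),2,0,.01,.01).ravel(); print(np.degrees(np.arctan2(b,a))%180)
vf=np.median([np.where(m[:,u])[0].max() for u in range(266,320,4)])+.5
print('front pts',onz(c,270,vf,.1).round(4),onz(c,292,vf,.1).round(4),onz(c,315,vf,.1).round(4),'back',onz(c,292,66,.1))
print('basefront',onz(c,249,164,.012),onz(c,330,164,.012))
t=pickle.load(open('top0.pkl','rb'))
print('top block left/right end mid',onz(t,220+47/4+.6,195+83/4,.1),onz(t,220+378/4,195+97.5/4,.1), 'catch',onz(t,220+146/4,195+82/4,.122),'tape',onz(t,430,229,.048))
E
```

```text
75 261 320 60
95 262 320 59
115 263 319 56
135 264 319 52
155 276 315 23
front rows [np.int64(150), np.int64(153), np.int64(157), np.int64(160), np.int64(156), np.int64(159), np.int64(156)] back [np.int64(67), np.int64(66), np.int64(66), np.int64(66), np.int64(66), np.int64(66), np.int64(65)]
width [0.049  0.0489 0.0481 0.048  0.0471 0.0355]
dir 88.703156 0.55352277 -0.13945436
92.04907
85.40883
front pts [ 0.5328 -0.1722  0.1   ] [ 0.5523 -0.1734  0.1   ] [ 0.5726 -0.1747  0.1   ] back [ 0.55606497 -0.10021712  0.1       ]
basefront [ 0.50284443 -0.19448381  0.012     ] [ 0.59857093 -0.20047749  0.012     ]
top block left/right end mid [0.55940789 0.03208842 0.1       ] [ 0.5516561  -0.17948466  0.1       ] catch [ 0.556156   -0.03124365  0.122     ] tape [ 0.53800975 -0.49305979  0.048     ]
```

```bash
python3 - <<'E'
from h import *
import pickle
c=pickle.load(open('w2.pkl','rb'));g=cv2.cvtColor(c['img'],cv2.COLOR_BGR2GRAY).astype(float)
gx=np.abs(cv2.Sobel(g,cv2.CV_64F,1,0)); gy=np.abs(cv2.Sobel(g,cv2.CV_64F,0,1))
def sub(a):
    k=a.argmax(); s=slice(max(k-1,0),k+2); return (np.arange(len(a))[s]*a[s]).sum()/a[s].sum()
def fit(P): 
    P=np.array(P,'f4'); a,b,x,y=cv2.fitLine(P,cv2.DIST_HUBER,0,.001,.001).ravel(); return np.degrees(np.arctan2(b,a))%180,x,y
L=[onz(c,254+sub(gx[v,254:270]),v,.1)[:2] for v in range(72,158,2)]
R=[onz(c,314+sub(gx[v,314:328]),v,.1)[:2] for v in range(72,158,2)]
F=[onz(c,u,155+sub(gy[155:172,u]),.1)[:2] for u in range(268,318,2)]
BL=[onz(c,242+sub(gx[v,242:254]),v,.012)[:2] for v in range(60,155,2)]
BR=[onz(c,325+sub(gx[v,325:340]),v,.012)[:2] for v in range(60,130,2)]
for n,P in zip(('L','R','F','BL','BR'),(L,R,F,BL,BR)):
    a,x,y=fit(P); t=(-.14-y)/np.tan(np.radians(a)); print(n,round(a,2),round(float(x),4),round(float(y),4),'x at y=-.14',round(float(x+t),4))
t=pickle.load(open('top0.pkl','rb')); print([(onz(t,220+u/4,195+v/4,.1)[:2]).round(4) for u,v in((52,44),(47,122),(380,58),(377,137))], [(onz(t,220+u/4,195+v/4,.012)[:2]).round(4) for u,v in((47,177),(393,191),(397,58))])
E
```

```text
L 87.8 0.5281 -0.1444 x at y=-.14 0.5282
R 87.88 0.5787 -0.1351 x at y=-.14 0.5785
F 167.08 0.5546 -0.1776 x at y=-.14 0.3907
BL 88.3 0.5057 -0.1391 x at y=-.14 0.5056
BR 93.34 0.5989 -0.123 x at y=-.14 0.5999
[array([0.5852, 0.0312]), array([0.5339, 0.0329]), array([ 0.5777, -0.181 ]), array([ 0.5259, -0.1786])] [array([0.5111, 0.0412]), array([ 0.5034, -0.1965]), array([ 0.5968, -0.2003])]
```

Axis fit: mouth at about (0.552,-0.179,0.075), bore direction 87.9°, block width 50.3 mm as specified. Shaft_mid is at about (0.427,-0.300,0.055) with direction 86.3°.

```bash
python3 - <<'E'
from h import *
to([.4268,-.2997,.10],86.3)
E
```

```text
t 1.75 row [-2.000e-04  1.000e-04 -2.000e-04 -3.193e-01 -3.578e-01  4.343e-01] F [-0.8  0.8 -0.6] tcp [ 0.5402 -0.2111  0.2302] open 0.085
```

Emit:
{"method": "carry_out", "body": {"rows": [[0,0,0,-0.32,-0.358,0.2,-1],[0,0,0,-0.32,-0.358,0.2,-1],[0,0,0,-0.32,-0.358,0.434,-1],[0,0,0,-0.32,-0.358,0.434,-1],[0,0,0,-0.32,-0.358,0.434,-1]]}}

```text
t: 2.25
tool_pos: [0.4208, -0.298, 0.0933]
tool_rot: [-2.288, -2.135, 0.002]
contact_force: [-0.6, 1.1, -0.7]
opening: 0.0853
grip_force: 0.0
```

```bash
python3 - <<'E'
from h import *
c=get_image('wrist'); cv2.imwrite('pics/w3.png',c['img'])
to([.4268,-.2997,.036],86.3)
E
```

```text
t 2.3 row [-0.0022 -0.0017 -0.0011 -0.0042  0.0144  0.1991] F [0.3 0.7 0.6] tcp [ 0.423  -0.2985  0.0958] open 0.0853
```

View pics/w3.png

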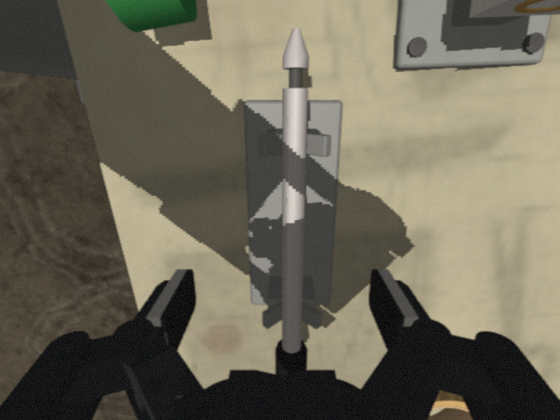

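The spindle lies between the fingers, its shaft near column 293. The arm is still settling, with 4 mm left to the commanded pose. I'll descend.

Emit:
{"method": "carry_out", "body": {"rows": [[0,0,0,0,0,0.1,-1],[0,0,0,0,0,0.213,-1],[0,0,0,0,0,0.213,-1],[0,0,0,0,0,0.213,-1]]}}

```text
t: 2.7
tool_pos: [0.4284, -0.2995, 0.038]
tool_rot: [2.289, 2.15, 0.0]
contact_force: [-0.2, -0.8, 0.5]
opening: 0.0856
grip_force: 0.0
```

```bash
python3 - <<'E'
from h import *
to([.4268,-.2997,.036],86.3)
c=get_image('wrist')
for s in (0.,.04,.08,.121): print(proj(c,[.4268+.0645*s,-.2997+.998*s,.055]).round(1))
g=cv2.cvtColor(c['img'],cv2.COLOR_BGR2GRAY)
cv2.imwrite('pics/w4.png',c['img'])
E
```

```text
t 2.7 row [ 0.0004  0.0002  0.0007 -0.0011 -0.0053  0.0065] F [-0.2 -0.8  0.5] tcp [ 0.4284 -0.2995  0.038 ] open 0.0856
[278.5 290.6]
[278.5 211.4]
[278.6 114.8]
[278.6  -9.1]
```

View pics/w4.png

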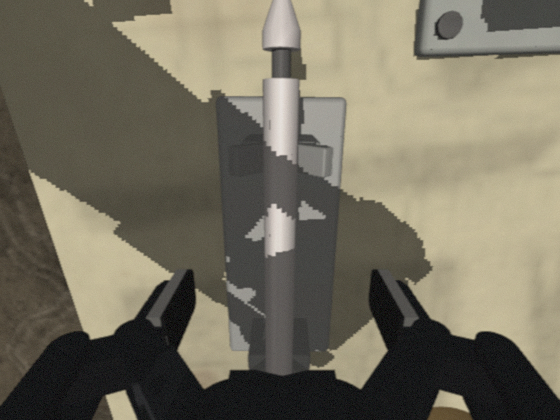

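The fingers straddle the shaft on its axis (column 281 against a predicted 278.5) and are in line. I'll close.

Emit:
{"method": "carry_out", "body": {"rows": [[0,0,0,0,0,0,0.5],[0,0,0,0,0,0,1],[0,0,0,0,0,0,1],[0,0,0,0,0,0,1],[0,0,0,0,0,0,1]], "force": 30}}

```text
t: 3.25
tool_pos: [0.4272, -0.2988, 0.0365]
tool_rot: [-2.289, -2.151, 0.001]
contact_force: [-5.9, 0.9, 9.2]
opening: 0.013
grip_force: 32.5
```

Emit:
{"method": "carry_out", "body": {"rows": [[0,0,0,0,0,0,1],[0,0,0,0,0,0,1]]}}

```text
t: 3.45
tool_pos: [0.4272, -0.2988, 0.0366]
tool_rot: [-2.289, -2.151, 0.001]
contact_force: [-4.5, 1.3, 5.3]
opening: 0.0127
grip_force: 29.2
```

Emit:
{"method": "carry_out", "body": {"rows": [[0,0,0,0,0,-0.1,1],[0,0,0,0,0,-0.1,1],[0,0,-0.009,-0.04,0.2,-0.1,1],[0,0,-0.009,-0.04,0.3,-0.1,1],[0,0,-0.009,-0.04,0.3,-0.1,1]]}}

```text
t: 3.95
tool_pos: [0.5202, -0.3168, 0.0651]
tool_rot: [2.255, 2.184, 0.002]
contact_force: [-0.1, -0.1, -1.7]
opening: 0.0129
grip_force: 29.8
```

```bash
python3 - <<'E'
from h import *
to([.547,-.315,.0566],87.9)
E
```

```text
t 3.95 row [0.0008 0.0001 0.0015 0.0087 0.089  0.0285] F [-0.1 -0.1 -1.7] tcp [ 0.5202 -0.3168  0.0651] open 0.0129
```

Emit:
{"method": "carry_out", "body": {"rows": [[0,0,0,0.009,0.09,0.028,1],[0,0,0,0.009,0.09,0.028,1],[0,0,0,0.009,0.09,0.028,1],[0,0,0,0.009,0.09,0.028,1]]}}

```text
t: 4.35
tool_pos: [0.5427, -0.3143, 0.0572]
tool_rot: [-2.258, -2.183, 0.001]
contact_force: [-1.3, 0.1, -2.0]
opening: 0.0128
grip_force: 30.0
```

```bash
python3 - <<'E'
from h import *
import pickle
to([.547,-.315,.0566],87.9)
c=get_image('wrist'); pickle.dump(c,open('w5.pkl','wb')); cv2.imwrite('pics/w5.png',c['img'])
d=np.array([.0366,.9993,0]);m=np.array([.552,-.179,.075])
for s in (-.1,-.05,-.015,0): print(s,proj(c,m+s*d).round(1))
E
```

```text
t 4.35 row [-0.0003 -0.0002  0.0009 -0.0017  0.0143  0.0021] F [-1.3  0.1 -2. ] tcp [ 0.5427 -0.3143  0.0572] open 0.0128
-0.1 [292.1 220.7]
-0.05 [294.   98.6]
-0.015 [295.8  -9.4]
0 [296.7 -63.3]
```

View pics/w5.png

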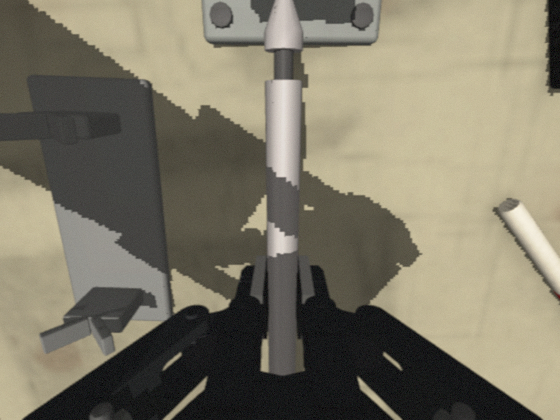

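The spindle is held in line, its axis near column 283. The base plate front corners are at (205,43) and (380,42), so the middle is at column 292.5 and the spindle must go a little to +x.

```bash
python3 - <<'E'
from h import *
import pickle
c=pickle.load(open('w5.pkl','rb'));g=cv2.cvtColor(c['img'],cv2.COLOR_BGR2GRAY).astype(float)
gx=cv2.Sobel(cv2.GaussianBlur(g,(3,3),0),cv2.CV_64F,1,0)
P=[]
for v in (85,100,115,130,150):
    l=255+np.abs(gx[v,255:275]).argmax(); r=292+np.abs(gx[v,292:312]).argmax()
    p=onz(c,(l+r)/2,v,.075); P.append(p); print(v,l,r,p.round(4),'width',np.linalg.norm(onz(c,l,v,.075)-onz(c,r,v,.075)).round(4))
P=np.array(P); d=np.array([.0366,.9993,0]);m=np.array([.552,-.179,.075]); n=np.array([.9993,-.0366,0])
print('lateral of spindle vs axis mm',((P-m)@n*1e3).round(2))
for u,v in((204.5,44),(380,42.5)): print('corner',onz(c,u,v,.012).round(4))
q=(onz(c,204.5,44,.012)+onz(c,380,42.5,.012))/2; print('basefront lateral vs axis',(q-m)@n*1e3,'along',(q-m)@d*1e3)
q=(onz(c,222,13.5,.012)+onz(c,363,14,.012))/2; print('screws',(q-m)@n*1e3)
print('nose',onz(c,284.5,-3,.075))
to([.547,-.315,.0566],87.9)
E
```

```text
85 264 308 [ 0.5472 -0.224   0.075 ] width 0.0165
100 264 302 [ 0.5459 -0.2293  0.075 ] width 0.0145
115 265 305 [ 0.5466 -0.2348  0.075 ] width 0.0155
130 265 306 [ 0.5466 -0.2405  0.075 ] width 0.0161
150 266 306 [ 0.5466 -0.2483  0.075 ] width 0.0161
lateral of spindle vs axis mm [-3.11 -4.21 -3.4  -3.16 -2.9 ]
corner [ 0.5042 -0.199   0.012 ]
corner [ 0.5996 -0.2014  0.012 ]
basefront lateral vs axis 0.7089917165695513 along -21.20142579296126
screws 0.6789803030523855
nose [ 0.5475138  -0.19575097  0.075     ]
t 4.4 row [-0.0001 -0.0001  0.0008 -0.0012  0.0138  0.0034] F [ 0.4 -0.5 -0.8] tcp [ 0.5429 -0.3145  0.0576] open 0.0132
```

Emit:
{"method": "carry_out", "body": {"rows": [[0,0,0,0,0.015,0.004,1],[0,0,0,0,0.015,0.004,1],[0,0,0,0,0.015,0.004,1]]}}

```text
t: 4.7
tool_pos: [0.5482, -0.3148, 0.0569]
tool_rot: [2.258, 2.183, 0.0]
contact_force: [-1.0, -0.5, -1.8]
opening: 0.0127
grip_force: 30.0
```

```bash
python3 - <<'E'
from h import *
import pickle
c=get_image('wrist'); pickle.dump(c,open('w6.pkl','wb'))
to([.547,-.315,.0566],87.9)
g=cv2.cvtColor(c['img'],cv2.COLOR_BGR2GRAY).astype(int)
for v in (30,45,85,100,150,200): print(v,list(g[v,258:312:2]))
print(proj(c,[.5525-.0366*.05,-.18-.05,.075]),proj(c,[.5525-.0366*.03,-.18-.03,.075]),proj(c,[.5525-.0366*.1,-.18-.1,.075]))
E
```

```text
t 4.75 row [ 0.0001  0.      0.0009 -0.0008 -0.0038  0.0009] F [ 0.2  0.3 -1.9] tcp [ 0.5481 -0.3148  0.0569] open 0.013
30 [np.int64(162), np.int64(162), np.int64(161), np.int64(139), np.int64(142), np.int64(162), np.int64(137), np.int64(170), np.int64(190), np.int64(196), np.int64(195), np.int64(199), np.int64(202), np.int64(198), np.int64(194), np.int64(189), np.int64(183), np.int64(177), np.int64(175), np.int64(159), np.int64(147), np.int64(131), np.int64(128), np.int64(162), np.int64(164), np.int64(163), np.int64(162)]
45 [np.int64(145), np.int64(147), np.int64(147), np.int64(130), np.int64(145), np.int64(162), np.int64(167), np.int64(157), np.int64(197), np.int64(202), np.int64(204), np.int64(207), np.int64(213), np.int64(214), np.int64(204), np.int64(194), np.int64(179), np.int64(175), np.int64(163), np.int64(149), np.int64(134), np.int64(123), np.int64(89), np.int64(70), np.int64(72), np.int64(71), np.int64(76)]
85 [np.int64(174), np.int64(175), np.int64(176), np.int64(146), np.int64(122), np.int64(140), np.int64(160), np.int64(173), np.int64(186), np.int64(199), np.int64(208
[... 826 characters left out ...]
(217), np.int64(222), np.int64(220), np.int64(208), np.int64(199), np.int64(185), np.int64(174), np.int64(162), np.int64(148), np.int64(127), np.int64(82), np.int64(70), np.int64(137), np.int64(164), np.int64(166), np.int64(165)]
200 [np.int64(97), np.int64(166), np.int64(179), np.int64(182), np.int64(133), np.int64(77), np.int64(81), np.int64(85), np.int64(89), np.int64(90), np.int64(95), np.int64(91), np.int64(91), np.int64(93), np.int64(93), np.int64(91), np.int64(84), np.int64(85), np.int64(83), np.int64(83), np.int64(75), np.int64(85), np.int64(88), np.int64(87), np.int64(86), np.int64(85), np.int64(84)]
[281.24776523 100.58274669] [281.45059404  41.59727456] [280.82818943 222.60129246]
```

Emit:
{"method": "carry_out", "body": {"rows": [[0,0,0,0.01,-0.002,0.001,1],[0,0,0,0.025,-0.002,0.001,1],[0,0,0,0.04,-0.002,0.001,1],[0,0,0,0.055,-0.002,0.001,1],[0,0,0,0.06,-0.002,0.001,1]]}}

```text
t: 5.25
tool_pos: [0.5482, -0.2959, 0.0563]
tool_rot: [-2.258, -2.184, -0.0]
contact_force: [0.2, 0.0, -2.5]
opening: 0.0131
grip_force: 30.0
```

Emit:
{"method": "carry_out", "body": {"rows": [[0,0,0,0.01,0,0,1],[0,0,0,0.02,0,0,1],[0,0,0,0.03,0,0,1],[0,0,0,0.04,0,0,1]]}}

```text
t: 5.65
tool_pos: [0.5486, -0.2845, 0.0564]
tool_rot: [2.259, 2.184, 0.0]
contact_force: [0.2, 0.0, -1.9]
opening: 0.0127
grip_force: 30.0
```

Emit:
{"method": "carry_out", "body": {"rows": [[0,0,0,0.01,0,0,1],[0,0,0,0.02,0,0,1],[0,0,0,0.03,0,0,1],[0,0,0,0.04,0,0,1],[0,0,0,0.05,0,0,1]]}}

```text
t: 6.15
tool_pos: [0.5491, -0.2695, 0.0564]
tool_rot: [-2.259, -2.184, 0.0]
contact_force: [-1.5, 0.3, -1.1]
opening: 0.0129
grip_force: 30.0
```

Emit:
{"method": "carry_out", "body": {"rows": [[0,0,0,0.013,0,0,1],[0,0,0,0.027,0,0,1],[0,0,0,0.04,0,0,1],[0,0,0,0.053,0,0,1],[0,0,0,0.066,0,0,1]]}}

```text
t: 6.65
tool_pos: [0.5498, -0.2496, 0.0564]
tool_rot: [-2.258, -2.184, 0.0]
contact_force: [-0.2, -0.0, -0.8]
opening: 0.0131
grip_force: 30.0
```

Emit:
{"method": "carry_out", "body": {"rows": [[0,0,0,0.014,0,0,1],[0,0,0,0.028,0,0,1],[0,0,0,0.042,0,0,1],[0,0,0,0.056,0,0,1],[0,0,0,0.07,0,0,1]]}}

```text
t: 7.15
tool_pos: [0.5505, -0.2286, 0.0564]
tool_rot: [-2.259, -2.184, -0.0]
contact_force: [0.0, 0.3, -2.1]
opening: 0.0128
grip_force: 30.0
```

Emit:
{"method": "carry_out", "body": {"rows": [[0,0,0,0.014,0,0,1],[0,0,0,0.028,0,0,1],[0,0,0,0.042,0,0,1],[0,0,0,0.056,0,0,1],[0,0,0,0.07,0,0,1]]}}

```text
t: 7.65
tool_pos: [0.5512, -0.2076, 0.0564]
tool_rot: [2.259, 2.184, 0.0]
contact_force: [0.1, -0.5, -1.1]
opening: 0.0128
grip_force: 30.0
```

Emit:
{"method": "carry_out", "body": {"rows": [[0,0,0,0,0,0,1],[0,0,0,0,0,0,0.6],[0,0,0,0,0,0,0.4],[0,0,0,0,0,0,-0.2],[0,0,0,0,0,0,-1]]}}

```text
t: 8.15
tool_pos: [0.5514, -0.2082, 0.0566]
tool_rot: [2.259, 2.183, 0.0]
contact_force: [-0.5, -0.2, -0.2]
opening: 0.0538
grip_force: 0.0
```

Emit:
{"method": "carry_out", "body": {"rows": [[0,0,0,0,0,0,-1],[0,0,0,0,0,0,-1],[0,0,0,0,0,0,-1],[0,0,0,0,0,0,-1]]}}

```text
t: 8.55
tool_pos: [0.5512, -0.2079, 0.0564]
tool_rot: [-2.259, -2.184, 0.0]
contact_force: [-0.2, -0.2, 0.5]
opening: 0.0856
grip_force: 0.0
```

```bash
python3 - <<'E'
from h import *
import pickle
c=get_image('wrist'); pickle.dump(c,open('w7.pkl','wb')); cv2.imwrite('pics/w7.png',c['img'])
c=get_image('top'); cv2.imwrite('pics/t7.png',cv2.resize(c['img'][150:330,220:460],None,fx=3,fy=3)); pickle.dump(c,open('t7.pkl','wb'))
to([.5455,-.31,.13],87.9)
E
```

```text
t 8.65 row [-0.     -0.      0.0009 -0.3406 -0.0074 -0.2454] F [-0.   0.4  0.4] tcp [ 0.5512 -0.2079  0.0564] open 0.0856
```

Emit:
{"method": "carry_out", "body": {"rows": [[0,0,0,0,0,-0.3,-1],[0,0,0,0,0,-0.3,-1],[0,0,0,-0.15,-0.007,-0.3,-1],[0,0,0,-0.32,-0.007,-0.3,-1],[0,0,0,-0.32,-0.007,-0.3,-1]]}}

```text
t: 9.15
tool_pos: [0.5456, -0.3087, 0.1475]
tool_rot: [2.261, 2.176, -0.002]
contact_force: [0.9, 0.4, -0.2]
opening: 0.0855
grip_force: 0.0
```

Emit:
{"method": "carry_out", "body": {"rows": [[0,0,0,0,0,0,-1],[0,0,0,0,0,0,-1]]}}

```text
t: 9.35
tool_pos: [0.5456, -0.3029, 0.1458]
tool_rot: [-2.257, -2.183, -0.0]
contact_force: [-0.2, 0.7, 0.7]
opening: 0.0855
grip_force: 0.0
```

```bash
python3 - <<'E'
from h import *
import pickle
c=get_image('wrist'); pickle.dump(c,open('w8.pkl','wb')); cv2.imwrite('pics/w8.png',c['img'])
to([.547,-.314,.07-.019],87.9)
d=np.array([.0366,.9993,0]);m=np.array([.552,-.1795,.075])
for s,z in((-.114,.072),(-.134,.071),(-.154,.070),(0,.075)): print(s,proj(c,np.r_[(m+s*d)[:2],z]).round(1))
E
```

```text
t 9.4 row [-3.000e-04 -3.000e-04  1.300e-03 -3.830e-02  5.700e-03  3.161e-01] F [-0.2 -0.3 -0.4] tcp [ 0.5457 -0.3026  0.1458] open 0.0852
-0.114 [284.6 208. ]
-0.134 [284.4 232.1]
-0.154 [284.2 254.8]
0 [286.  34.]
```

View pics/w8.png

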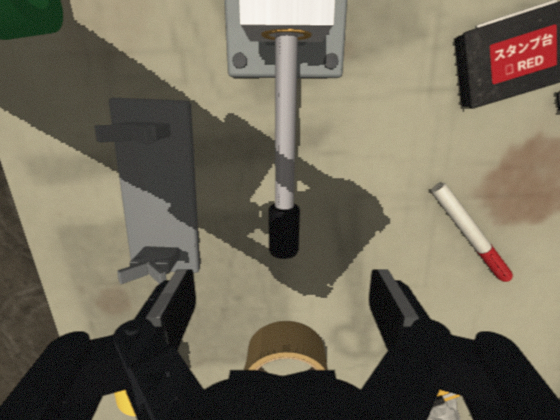

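The wrist view shows the spindle in the guide hole, the knob spanning rows 204–257 at column 284. That matches the prediction of 208–255, so the nose is about 93 mm deep. Now I'll take the knob.

Emit:
{"method": "carry_out", "body": {"rows": [[0,0,0,-0.038,0.003,0.16,-1],[0,0,0,-0.038,0.003,0.316,-1],[0,0,0,-0.038,0.003,0.316,-1],[0,0,0,-0.038,0.003,0.316,-1],[0,0,0,-0.038,0.003,0.316,-1]]}}

```text
t: 9.9
tool_pos: [0.5482, -0.3158, 0.0548]
tool_rot: [2.254, 2.182, 0.001]
contact_force: [-0.0, -0.7, -0.7]
opening: 0.0851
grip_force: 0.0
```

Emit:
{"method": "carry_out", "body": {"rows": [[0,0,0,0,0,0,0.2],[0,0,0,0,0,0,0.4],[0,0,0,0,0,0,1],[0,0,0,0,0,0,1],[0,0,0,0,0,0,1]], "force": 20}}

```text
t: 10.4
tool_pos: [0.5466, -0.3154, 0.0519]
tool_rot: [2.258, 2.183, 0.0]
contact_force: [0.4, -0.4, 0.9]
opening: 0.0234
grip_force: 21.1
```

Emit:
{"method": "carry_out", "body": {"rows": [[0,0,0,0,0,0,1],[0,0,0,0,0,0,1],[0,0,0,0,0,0,1]]}}

```text
t: 10.7
tool_pos: [0.5466, -0.3154, 0.0518]
tool_rot: [2.258, 2.183, 0.0]
contact_force: [0.4, -0.7, 0.9]
opening: 0.0232
grip_force: 21.1
```

Emit:
{"method": "carry_out", "body": {"rows": [[0,0,0,0,0,-0.006,1],[0,0,0,0,0,-0.012,1],[0,0,0,0,0,-0.012,1]]}}

```text
t: 11.0
tool_pos: [0.5462, -0.3151, 0.055]
tool_rot: [-2.258, -2.184, 0.0]
contact_force: [-0.3, -0.1, -1.3]
opening: 0.0236
grip_force: 20.9
```

Emit:
{"method": "carry_out", "body": {"rows": [[0,0,0,0.01,0,0,1],[0,0,0,0.02,0,0,1],[0,0,0,0.03,0,0,1],[0,0,0,0.03,0,0,1]]}}

```text
t: 11.4
tool_pos: [0.5466, -0.3056, 0.055]
tool_rot: [-2.258, -2.184, -0.0]
contact_force: [0.3, 0.4, -0.9]
opening: 0.0234
grip_force: 20.9
```

Emit:
{"method": "carry_out", "body": {"rows": [[0,0,0,0.012,0,0,1],[0,0,0,0.024,0,0,1],[0,0,0,0.036,0,0,1],[0,0,0,0.048,0,0,1],[0,0,0,0.06,0,0,1]]}}

```text
t: 11.9
tool_pos: [0.5474, -0.288, 0.0553]
tool_rot: [2.258, 2.184, 0.0]
contact_force: [0.7, -0.1, -1.6]
opening: 0.0229
grip_force: 20.9
```

Emit:
{"method": "carry_out", "body": {"rows": [[0,0,0,0.006,0,0,1],[0,0,0,0.012,0,0,1],[0,0,0,0.018,0,0,1],[0,0,0,0.024,0,0,1],[0,0,0,0.03,0,0,1]]}}

```text
t: 12.4
tool_pos: [0.5476, -0.2792, 0.0553]
tool_rot: [2.259, 2.183, 0.0]
contact_force: [0.3, -0.3, -1.6]
opening: 0.0233
grip_force: 20.9
```

Emit:
{"method": "carry_out", "body": {"rows": [[0,0,0,0.005,0,0,1],[0,0,0,0.01,0,0,1],[0,0,0,0.015,0,0,1],[0,0,0,0.02,0,0,1],[0,0,0,0.025,0,0,1]]}}

```text
t: 12.9
tool_pos: [0.5479, -0.2717, 0.0553]
tool_rot: [2.258, 2.184, 0.0]
contact_force: [0.6, -0.7, -0.4]
opening: 0.0232
grip_force: 21.0
```

Emit:
{"method": "carry_out", "body": {"rows": [[0,0,0,0.005,0,0,1],[0,0,0,0.01,0,0,1],[0,0,0,0.015,0,0,1],[0,0,0,0.02,0,0,1],[0,0,0,0.025,0,0,1]]}}

```text
t: 13.4
tool_pos: [0.5482, -0.2643, 0.0554]
tool_rot: [2.258, 2.183, -0.0]
contact_force: [0.9, -1.8, -0.1]
opening: 0.0234
grip_force: 21.0
```

Emit:
{"method": "carry_out", "body": {"rows": [[0,0,0,0.004,0,0,1],[0,0,0,0.008,0,0,1],[0,0,0,0.012,0,0,1],[0,0,0,0.016,0,0,1],[0,0,0,0.02,0,0,1]]}}

```text
t: 13.9
tool_pos: [0.5486, -0.2589, 0.0557]
tool_rot: [2.257, 2.183, -0.001]
contact_force: [0.3, -4.4, 0.5]
opening: 0.023
grip_force: 21.1
```

Emit:
{"method": "carry_out", "body": {"rows": [[0,0,0,0.004,0,0,1],[0,0,0,0.008,0,0,1],[0,0,0,0.012,0,0,1],[0,0,0,0.016,0,0,1]]}}

```text
t: 14.3
tool_pos: [0.5491, -0.2552, 0.0564]
tool_rot: [2.256, 2.181, -0.002]
contact_force: [0.4, -7.0, 3.1]
opening: 0.0231
grip_force: 21.2
```

Emit:
{"method": "carry_out", "body": {"rows": [[0,0,0,0.003,0,0,1],[0,0,0,0.006,0,0,1],[0,0,0,0.009,0,0,1],[0,0,0,0.009,0,0,1]]}}

```text
t: 14.7
tool_pos: [0.5494, -0.2531, 0.0569]
tool_rot: [2.255, 2.18, -0.003]
contact_force: [-1.4, -7.8, 3.4]
opening: 0.0231
grip_force: 21.2
```

```bash
cat >> h.py <<'E'
def red(n,ref=None):
    c=get_image(n); h=cv2.cvtColor(c['img'],cv2.COLOR_BGR2HSV); u,v=proj(c,[.556,-.031,.115]).astype(int)
    if not(0<u<560 and 0<v<420): return n,'out',(u,v)
    w=12; s=h[max(v-w,0):v+w,max(u-w,0):u+w]; m=((s[...,0]<8)|(s[...,0]>172))&(s[...,1]>130)&(s[...,2]>90)
    k,_,st,ce=cv2.connectedComponentsWithStats(m.astype('uint8')); return n,(u,v),[(st[i,4],(ce[i]+[max(u-w,0),max(v-w,0)]).round(2)) for i in range(1,k)]
E
python3 - <<'E'
from h import *
for n in('scene','wrist','top'): print(red(n))
to([.5495,-.25,.056],87.9)
E
```

```text
('scene', (np.int64(271), np.int64(197)), [(np.int32(1), array([272., 197.])), (np.int32(1), array([275., 207.]))])
('wrist', 'out', (np.int64(278), np.int64(-1246)))
('top', (np.int64(256), np.int64(216)), [(np.int32(20), array([255.9 , 215.05]))])
t 14.85 row [0.0008 0.0015 0.001  0.0104 0.0001 0.0028] F [-0.1 -7.2  2.9] tcp [ 0.5494 -0.2531  0.0569] open 0.0231
```

Emit:
{"method": "carry_out", "body": {"rows": [[0,0,0,0.003,0,0,1],[0,0,0,0.006,0,0,1],[0,0,0,0.009,0,0,1],[0,0,0,0.009,0,0,1]]}}

```text
t: 15.25
tool_pos: [0.5495, -0.2506, 0.0569]
tool_rot: [2.255, 2.18, -0.003]
contact_force: [-0.7, -8.2, 4.1]
opening: 0.0233
grip_force: 21.2
```

Emit:
{"method": "carry_out", "body": {"rows": [[0,0,0,0.003,0,0,1],[0,0,0,0.006,0,0,1],[0,0,0,0.009,0,0,1],[0,0,0,0.009,0,0,1]]}}

```text
t: 15.65
tool_pos: [0.5496, -0.2474, 0.0569]
tool_rot: [2.255, 2.181, -0.002]
contact_force: [-0.2, -6.3, 4.7]
opening: 0.0232
grip_force: 21.2
```

Emit:
{"method": "carry_out", "body": {"rows": [[0,0,0,0.002,0,0,1],[0,0,0,0.004,0,0,1],[0,0,0,0.006,0,0,1],[0,0,0,0.006,0,0,1]]}}

```text
t: 16.05
tool_pos: [0.5497, -0.2457, 0.0569]
tool_rot: [2.255, 2.18, -0.002]
contact_force: [0.1, -7.5, 3.5]
opening: 0.0233
grip_force: 21.2
```

Emit:
{"method": "carry_out", "body": {"rows": [[0,0,0,0.002,0,0,1],[0,0,0,0.004,0,0,1],[0,0,0,0.006,0,0,1],[0,0,0,0.006,0,0,1]]}}

```text
t: 16.45
tool_pos: [0.5498, -0.244, 0.0569]
tool_rot: [2.255, 2.18, -0.002]
contact_force: [0.1, -7.3, 3.3]
opening: 0.0233
grip_force: 21.2
```

```bash
python3 - <<'E'
from h import *
print(red('top')); to([.5495,-.24,.056],87.9)
E
```

```text
('top', (np.int64(256), np.int64(216)), [(np.int32(18), array([255.72, 214.89]))])
t 16.5 row [ 0.0008  0.0014  0.001   0.0131 -0.0014  0.0031] F [-0.4 -8.9  4.1] tcp [ 0.5498 -0.2439  0.0569] open 0.0234
```

Emit:
{"method": "carry_out", "body": {"rows": [[0,0,0,0.002,0,0,1],[0,0,0,0.004,0,0,1],[0,0,0,0.005,0,0,1],[0,0,0,0.005,0,0,1]]}}

```text
t: 16.9
tool_pos: [0.5498, -0.2428, 0.057]
tool_rot: [2.255, 2.18, -0.003]
contact_force: [-0.9, -7.9, 4.5]
opening: 0.0231
grip_force: 21.2
```

Emit:
{"method": "carry_out", "body": {"rows": [[0,0,0,0.002,0,0,1],[0,0,0,0.004,0,0,1],[0,0,0,0.005,0,0,1],[0,0,0,0.005,0,0,1]]}}

```text
t: 17.3
tool_pos: [0.5499, -0.2413, 0.057]
tool_rot: [2.255, 2.18, -0.003]
contact_force: [-0.1, -9.5, 4.0]
opening: 0.0234
grip_force: 21.2
```

Emit:
{"method": "carry_out", "body": {"rows": [[0,0,0,0.002,0,0,1],[0,0,0,0.004,0,0,1],[0,0,0,0.005,0,0,1],[0,0,0,0.005,0,0,1]]}}

```text
t: 17.7
tool_pos: [0.5499, -0.2398, 0.057]
tool_rot: [2.255, 2.18, -0.003]
contact_force: [-0.1, -8.2, 3.7]
opening: 0.0235
grip_force: 21.2
```

Emit:
{"method": "carry_out", "body": {"rows": [[0,0,0,0.002,0,0,1],[0,0,0,0.004,0,0,1],[0,0,0,0.005,0,0,1],[0,0,0,0.005,0,0,1]]}}

```text
t: 18.1
tool_pos: [0.5497, -0.2372, 0.0564]
tool_rot: [2.256, 2.181, -0.001]
contact_force: [-0.5, -6.1, 3.0]
opening: 0.0229
grip_force: 21.2
```

```bash
python3 - <<'E'
from h import *
import pickle
c=get_image('wrist'); pickle.dump(c,open('w9.pkl','wb')); g=c['img'].max(2)
to([.5495,-.24,.056],87.9)
# knob/shaft boundary & knob rear along the axis column
d=np.array([.0366,.9993,0]);m=np.array([.552,-.1795,.075])
for s in(-.02,-.04,-.06,-.08): print(s,proj(c,m+s*d).round(1))
print(g[180:330:3,283])
E
```

```text
t 18.15 row [ 0.0005  0.0009  0.0009 -0.0094 -0.0004  0.0014] F [-0.4 -6.9  2.7] tcp [ 0.5497 -0.2372  0.0564] open 0.0232
-0.02 [282.7 217. ]
-0.04 [282.5 258.4]
-0.06 [282.3 296.1]
-0.08 [282.1 330.4]
[228 226 225 184 187 186  86  87  85  84  82  83  88  83  85  85  86  84
  82  83  87  83  85 123 175  16  16  21  14  16  18  21  18  19  19  21
  21  16  20  11   7  23  16  13  13  18  21  16  14  22]
```

Emit:
{"method": "carry_out", "body": {"rows": [[0,0,0,0.002,0,0,1],[0,0,0,0.004,0,0,1],[0,0,0,0.004,0,0,1]]}}

```text
t: 18.45
tool_pos: [0.5498, -0.2359, 0.0564]
tool_rot: [2.256, 2.181, -0.001]
contact_force: [0.1, -5.8, 2.6]
opening: 0.0229
grip_force: 21.2
```

Emit:
{"method": "carry_out", "body": {"rows": [[0,0,0,0.002,0,0,1],[0,0,0,0.003,0,0,1],[0,0,0,0.003,0,0,1]]}}

```text
t: 18.75
tool_pos: [0.5498, -0.2354, 0.0565]
tool_rot: [2.256, 2.181, -0.002]
contact_force: [-0.2, -7.0, 2.5]
opening: 0.0235
grip_force: 21.2
```

Emit:
{"method": "carry_out", "body": {"rows": [[0,0,0,0.002,0,0,1],[0,0,0,0.004,0,0,1],[0,0,0,0.004,0,0,1]]}}

```text
t: 19.05
tool_pos: [0.5498, -0.2352, 0.0565]
tool_rot: [2.254, 2.18, -0.004]
contact_force: [-0.2, -10.5, 2.0]
opening: 0.0235
grip_force: 21.1
```

Emit:
{"method": "carry_out", "body": {"rows": [[0,0,0,0.002,0,0,1],[0,0,0,0.004,0,0,1],[0,0,0,0.004,0,0,1]]}}

```text
t: 19.35
tool_pos: [0.5498, -0.2351, 0.0565]
tool_rot: [2.253, 2.179, -0.006]
contact_force: [0.1, -13.0, -0.2]
opening: 0.0228
grip_force: 21.0
```

```bash
python3 - <<'E'
from h import *
import pickle
t=pickle.load(open('top0.pkl','rb'));c=get_image('top'); to([.5495,-.24,.056],87.9)
for x in (t,pickle.load(open('t7.pkl','rb')),c): print(x['img'][207:224,253:260].astype(int)[:,:,2][::1].tolist() if 0 else (lambda s:[round(float((s*np.arange(s.shape[0])[:,None]).sum()/s.sum()),3),round(float((s*np.arange(s.shape[1])).sum()/s.sum()),3),int(s.sum())])(np.clip(x['img'][208:222,248:264,2].astype(float)-x['img'][208:222,248:264,1]-30,0,None)))
E
```

```text
t 19.4 row [ 0.0007  0.0025  0.0009 -0.0163 -0.0005  0.0019] F [ -0.8 -13.9   0.2] tcp [ 0.5498 -0.2351  0.0565] open 0.0233
[7.027, 7.803, 2106]
[7.036, 7.809, 2295]
[7.032, 7.813, 2299]
```

The tool has stopped at y=-0.2351 while the force rises, so it is on the hard stop. The catch drop was felt about 2.5 mm before that. I'll ease off and release.

Emit:
{"method": "carry_out", "body": {"rows": [[0,0,0,0.002,0,0,1],[0,0,0,0.002,0,0,1],[0,0,0,-0.006,0,0,1],[0,0,0,-0.012,0,0,1],[0,0,0,-0.012,0,0,1]]}}

```text
t: 19.9
tool_pos: [0.5498, -0.2353, 0.0563]
tool_rot: [2.258, 2.183, 0.001]
contact_force: [-0.0, -3.7, 4.9]
opening: 0.0238
grip_force: 21.4
```

```bash
python3 - <<'E'
from h import *
print(red('top')); to([.5495,-.2351,.056],87.9)
E
```

```text
('top', (np.int64(256), np.int64(216)), [(np.int32(20), array([255.9 , 215.05]))])
t 19.95 row [ 0.0005  0.0002  0.0009  0.0006 -0.001   0.0013] F [ 0.6 -3.4  5.4] tcp [ 0.5498 -0.2353  0.0564] open 0.0235
```

Emit:
{"method": "carry_out", "body": {"rows": [[0,0,0,0,0,0,0.7],[0,0,0,0,0,0,0.4],[0,0,0,0,0,0,-0.2],[0,0,0,0,0,0,-1],[0,0,0,0,0,0,-1]]}}

```text
t: 20.45
tool_pos: [0.5485, -0.2342, 0.0544]
tool_rot: [-2.257, -2.183, 0.0]
contact_force: [0.3, 0.7, -0.1]
opening: 0.0681
grip_force: 0.0
```

Emit:
{"method": "carry_out", "body": {"rows": [[0,0,0,0,0,0,-1],[0,0,0,0,0,0,-1],[0,0,0,0,0,0,-1],[0,0,0,0,0,-0.1,-1],[0,0,0,0,0,-0.2,-1]]}}

```text
t: 20.95
tool_pos: [0.5481, -0.2343, 0.1144]
tool_rot: [-2.256, -2.181, 0.001]
contact_force: [0.1, 0.4, 0.7]
opening: 0.0856
grip_force: 0.0
```

Emit:
{"method": "carry_out", "body": {"rows": [[0,0,0,0,0,-0.1,-1],[0,0,0,-0.15,0,-0.15,-1],[0,0,0,-0.3,0,-0.15,-1],[0,0,0,-0.3,0,-0.15,-1],[0,0,0,-0.3,0,-0.15,-1]]}}

```text
t: 21.45
tool_pos: [0.5457, -0.3256, 0.16]
tool_rot: [-2.26, -2.181, -0.001]
contact_force: [-0.0, 0.4, -0.3]
opening: 0.0853
grip_force: 0.0
```

```bash
python3 - <<'E'
from h import *
import pickle
print(red('top')); to([.5495,-.2351,.056],87.9)
c=get_image('wrist'); g=c['img'].max(2)
d=np.array([.0366,.9993,0]);m=np.array([.552,-.1795,.075])
for s in(0,-.0355,-.0755): print(s,proj(c,m+s*d).round(1))
u=int(proj(c,m-.05*d)[0]); print(u,list(zip(range(20,260,4),g[20:260:4,u].tolist())))
E
```

```text
('top', (np.int64(256), np.int64(216)), [(np.int32(20), array([255.9 , 215.05]))])
t 21.5 row [-2.000e-04 -3.000e-04  8.000e-04  2.982e-01  2.600e-03  3.459e-01] F [ 0.8 -0.2  0.5] tcp [ 0.5457 -0.3246  0.1597] open 0.0852
0 [ 2.845e+02 -2.000e-01]
-0.0355 [284.1  61.5]
-0.0755 [283.8 123.3]
283 [(20, 193), (24, 198), (28, 199), (32, 200), (36, 199), (40, 202), (44, 204), (48, 202), (52, 202), (56, 203), (60, 194), (64, 46), (68, 48), (72, 49), (76, 46), (80, 48), (84, 45), (88, 46), (92, 50), (96, 41), (100, 44), (104, 34), (108, 43), (112, 40), (116, 36), (120, 36), (124, 36), (128, 151), (132, 160), (136, 165), (140, 145), (144, 75), (148, 81), (152, 80), (156, 79), (160, 81), (164, 105), (168, 177), (172, 175), (176, 172), (180, 171), (184, 169), (188, 169), (192, 164), (196, 166), (200, 83), (204, 74), (208, 73), (212, 78), (216, 76), (220, 73), (224, 72), (228, 72), (232, 75), (236, 75), (240, 72), (244, 74), (248, 69), (252, 70), (256, 71)]
```

The spindle stayed home after release: the knob spans rows 62–126 against a predicted 61.5–123, and the catch head is back at its down position.

```bash
python3 -c "
from station import finish_job
print(finish_job())"
```

```text
the job is handed in; nothing more can be done
None
```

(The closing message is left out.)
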